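# Pivot a skirt pattern block about its dart pin

### The arm

A 6-joint arm with a two-finger parallel gripper is mounted at the origin on the work surface; the furniture and walls round the work are solid. World frame = base frame: x ahead of the robot, y to its left, z up, the work surface at z = 0. Lengths are in m, angles in rad, forces in N, time in s.
With the tool pointing down it reaches from about 0.35 to 0.875 m from the base axis. Payload 4.2 kg.
Tool frame: the origin (TCP) lies between the finger pads; the fingertips stand 14 mm ahead of it and the grasp point (between the pads) lies 5 mm behind it; z points along the fingers, y is the line along which they close (so a half turn about z gives the same grasp; the last joint's range is limited). The gripper opens to 87 mm and grips with 3 to 60 N. Pads are 19 mm wide; open, the fingers measure 117 mm over their backs; the gripper's body (75 mm by 190 mm) begins 51 mm behind the grasp point.
Start: joints at [-1.002, 0.385, 0.008, 0, -1.194, -0.259], TCP at [0.191, -0.595, 0.237] pointing down, gripper open.
Joint ranges: [-3.14, 3.14], [-1.21, 2.06], [-1.07, 1.41], [-3.16, 2.05], [-2.99, -0.16], [-3.1, 3.1]. Speed limits (rad/s): [2.79, 2.79, 3.14, 3.14, 3.14, 3.14].

### API

Orientations are given as a unit quaternion [x, y, z, w].
In Python, from cell import robot, capture, workorder gives the robot as it stands.
- The arm moves only by the tool play_rows, never from a script. Its argument "deltas" is a list of rows, each an object with "delta_pos": the shift along the tool's x, y, z in cm, a list of three; "twist": the turn, a rotation vector about the tool's x, y, z in degrees, a list of three; "jaw": the finger opening in cm, from 0 to 8.7. In form: [{"delta_pos": [dx, dy, dz], "twist": [wx, wy, wz], "jaw": jaw}, ...]. A call has 1 to 10 rows; each row shifts and turns the commanded pose from where the row before left it, along the tool's axes as they then stand; what a row does not reach is not made up. A row lasts 1/10 s, in which the tool goes at most 50 mm and 8.59 degrees, less where a joint would pass 70% of its speed; a pose out of reach is approached as far as the arm can. A call is refused whole if a number of a shift passes 5 or a number of a turn 8.59, either way. A call with a gripper value outside its range is refused whole. The fingers move at their own pace and stop on an object; the grip force is fixed at half the most. Time passes only in rows, so rows that do not move let the fingers close. It gives the time, the measured TCP pose, the force, the opening and the grip force at its end, in the units of the state.
- robot.observe(): the state, without advancing time (a new reading comes with each control period).
- capture(name): name is "scene" or "top" or "wrist"; returns a dict with "pixels" (420x560x3 uint8, red, green, blue), "intrinsics" (3x3 intrinsics, pixels), "R" (3x3) and "t" (3): a world point X has camera coordinates R X + t. Camera axes: x right, y down, z forward; pixel columns grow to the right and rows downward; lengths in m; the calibration is good to about 2 mm. A picture is of the moment at which its call begins. There is no depth.
- workorder.finish_job(): hands the job in; it is judged then, once.
The state is a dict: "time": time; "q": joint angles; "qd": joint speeds; "tau": joint torques, N m; "ee_pos": TCP position; "orientation": TCP orientation; "contact_force": force on the tool from outside, world axes, zero at the start; "torque": the same for the moment, N m; "finger_gap": finger opening in m; "grip_force": force on a finger pad.
Only numpy, scipy, OpenCV 4.12 (cv2) and the standard library are available. Lean on these libraries where they do the work, as an engineer would, in place of code of your own. Each camera call takes 0.05 s, during which the arm holds its last target. There are 200 camera calls.

### The job

I want to trace this plywood skirt block in its flared position on the pattern paper. Without lifting it, first slide it along, turned as it lies now, until the upright pin sits at the closed end of its dart cut-out; only then push it round the pin until its long straight edge lies along the ruled line, with the pin still at the end of the dart. Leave the scissors, tape measure, spools and mug where they are.

Things in the scene. Friction and masses are not known exactly. Their poses are not given: they have to be found in the camera images.
- board: Flat cork-faced pinning board, 260 x 400 mm and 12 mm thick, lying fixed on the worktop. Origin: centre of its underside. It does not move.
- sheet: White pattern paper, 265 x 150 mm, taped flat on the board, with an upright steel pin stuck through it; all fixed. Origin: on the pin's axis at the board's top, 12 mm over the worktop. Pin: 8 mm in diameter to 14 mm above the board, then a 14 mm head up to 26 mm. x is parallel to the one dark ruled line, y points from the pin to that line (its edge is at y = 62.5 mm).
- line_hem (a point): Point on the ruled line where the hem end of the block's straight edge belongs: x = 100, y = 62.5 mm of the sheet. The line runs past it to x = 127 mm.
- line_waist (a point): Point on the ruled line where the waist end of the block's straight edge belongs: x = -85, y = 62.5 mm of the sheet. The line runs past it to x = -112 mm.
- block: Loose flat plywood block, 190 x 120 x 10 mm, 0.15 kg, on the board. Origin: underside, where the pin's axis is with the pin touching the dart's closed end. x to the hem, y to the long straight edge, z up. At the start it must slide 40 to 60 mm along its -x, and is turned 20 to 55 degrees counter-clockwise (from above) of the sheet; in place its axes agree with the sheet's. Stays where it is left.
- hem_mid (a point): Point on the block's straight hem edge, at x = 100, y = 0 mm of the block, half way up its thickness. The hem is square to the block's x and runs from y = -58 to +62 mm. The waist edge, at the other end, lies at about x = -88 mm.
- dart_mouth (a point): Middle of the open mouth of the dart in the waist edge, at x = -87, y = 0 mm of the block. The dart is a through cut-out along the block's x: 32 mm wide at this mouth, narrowing evenly to 11 mm at x = -30 mm, then a parallel 11 mm slot that ends square at x = +4 mm. The pin stands in it from the start.
- edge_hem (a point): Hem end of the block's long straight edge, at x = 100, y = 62 mm of the block, half way up its thickness. The edge on the other side is slightly curved: it lies at y = -58 mm near the hem, -46 mm at the waist.
- edge_waist (a point): The waist end of the block's long straight edge, at x = -85, y = +62 mm of the block, half way up its thickness.
- scissors: Pair of scissors with red handles, 199 mm long, 9 mm high, lying loose on the worktop beside the board. Origin: centre of its underside.
- tape_measure: Yellow pocket tape measure, case about 55 x 55 x 25 mm with a short end of tape drawn out, 123 mm over all, loose on the worktop to the right of the board. Origin: centre of its underside, just outside the case under the tape.
- spool: Spool of orange thread, 29 mm in diameter, 46 mm tall, standing loose on the worktop to the left of the board. Origin: centre of its underside.
- mug: Green and white mug, 101 mm tall, 78 mm in diameter, 116 mm with its handle, standing loose on the worktop to the left of the board. Origin: on its underside, 19 mm from the axis of the cup towards the handle.

How it is judged:
By the outcome, as a careful person would: the job done as asked, in the order asked, and still so for the second after the job is handed in, with the robot touching nothing.
It also fails if it takes over 45 s, if anything falls off the work surface, if the arm or the gripper's body presses on something with over 40 N, if the wrist force passes 120 N, or if a joint passes its speed limit or range.

## Working session

There is one attempt and no reset: what is moved stays moved. The work goes in short steps, Python scripts to look and compute and a tool call to move; the robot and the scene stay as the last step left them, time stands still between calls to the robot, and variables do not carry over. Pictures are saved under pics/ and viewed, at most 10 in all, crops included, and the job is handed in when it is done.

Besides the shell and the picture viewer there is one more tool, called after "Emit:" as name(argument=value, ...) on one line, values as JSON. play_rows: Moves the arm, as the interface text tells. Its arguments: {"type":"object","properties":{"deltas":{"type":"array","items":{"type":"object","properties":{"delta_pos":{"type":"array","items":{"type":"number"}},"twist":{"type":"array","items":{"type":"number"}},"jaw":{"type":"number"}}}}},"required":["deltas"]}

```bash
mkdir -p pics; cat > h.py <<'E'
from cell import robot, capture, workorder
import numpy as np, cv2
def snap(name,fn):
    c=capture(name); cv2.imwrite(f'pics/{fn}.png',c['pixels'][:,:,::-1]); np.savez(f'pics/{fn}.npz',K=c['intrinsics'],R=c['R'],t=c['t']); return c
def back(fn,uv,z):
    d=np.load(f'pics/{fn}.npz'); C=-d['R'].T@d['t']
    out=[]
    for u,v in uv:
        r=d['R'].T@np.linalg.solve(d['K'],[u,v,1.]); out.append(C+r*(z-C[2])/r[2])
    return np.array(out)
def proj(fn,X):
    d=np.load(f'pics/{fn}.npz'); p=(np.asarray(X)@d['R'].T+d['t'])@d['K'].T; return p[:,:2]/p[:,2:]
E
python3 - <<'E'
from h import *
s=robot.observe(); print(s)
a=snap('top','top0')
b=snap('scene','sc0')
cv2.imwrite('pics/top0b.png',cv2.resize(cv2.imread('pics/top0.png'),(800,600),interpolation=cv2.INTER_CUBIC))
d=np.load('pics/top0.npz');print(d['K'],-d['R'].T@d['t'])
E
```

```text
{'time': 0.0, 'q': array([-1.00238464e+00,  3.85582595e-01,  6.66103544e-03, -5.02565254e-04,
       -1.19400673e+00, -2.58629729e-01]), 'qd': array([ 0.00021652,  0.00052023, -0.00015684, -0.0016344 ,  0.00011704,
       -0.00085217]), 'tau': array([ 1.01416848e-03, -3.90665960e+01,  1.87414616e+01,  4.22019035e+00,
        1.10729516e-02, -1.84137889e-04]), 'ee_pos': array([ 0.1904024 , -0.59470506,  0.2354571 ]), 'orientation': array([-1.54180694e-01,  9.88042065e-01,  1.06998399e-03, -2.14479294e-04]), 'contact_force': array([ 0.00611575, -0.46443077,  0.12194465]), 'torque': array([-0.0554875 ,  0.04321457,  0.00257552]), 'grip_force': 0.0, 'finger_gap': 0.08726104019585028}
[[474.95411782   0.         277.77868253]
 [  0.         474.95411782 207.50200072]
 [  0.           0.           1.        ]] [0.37860947 0.02009062 1.47149783]
```

View pics/top0b.png

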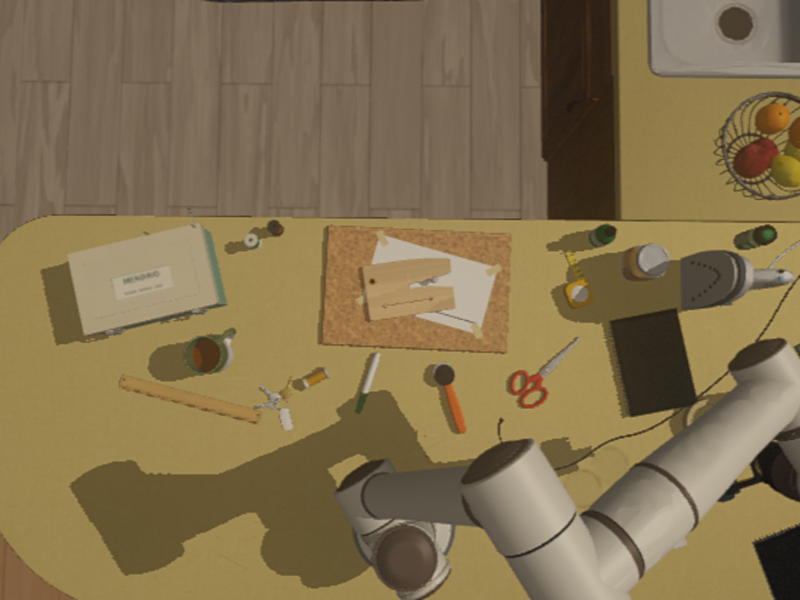

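View pics/sc0.png

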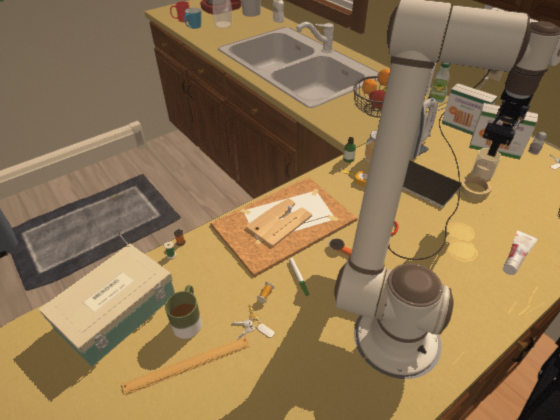

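The top view shows the board at about (320–512, 225–352) in the enlarged picture. The block's dart opens to the right around the pin. I need a closer crop.

```bash
python3 - <<'E'
from h import *
im=cv2.imread('pics/top0.png')[155:249,222:360]
cv2.imwrite('pics/c1.png',cv2.resize(im,None,fx=5.75,fy=5.75,interpolation=cv2.INTER_CUBIC))
print(back('top0',[(224,157),(358,157),(358,247),(224,247)],0.012))
E
```

```text
[[ 0.64164109  0.186393    0.012     ]
 [ 0.64620938 -0.22979013  0.012     ]
 [ 0.36752039 -0.22926808  0.012     ]
 [ 0.36320078  0.18113876  0.012     ]]
```

View pics/c1.png

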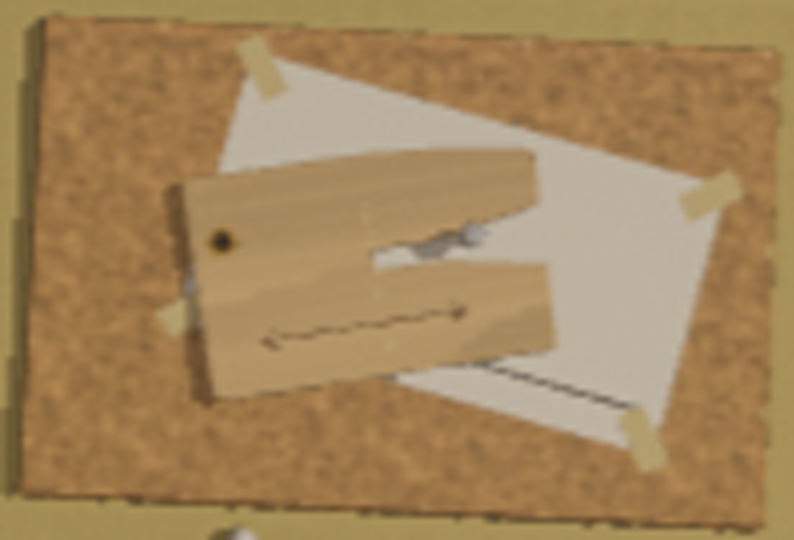

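The crop shows the block's corners at (213,400), (183,185), (555,350) and (538,152), and the pin head at (473,233). The ruled line runs from (480,363) to (630,408). Next I fit the poses.

```bash
cat >> h.py <<'E'
from scipy.optimize import least_squares
def fit(P,W):  # rigid 2D: P local -> W world ; returns x,y,th,residual
    P=np.array(P,float);W=np.array(W)[:,:2]
    f=lambda q:((np.c_[np.cos(q[2])*P[:,0]-np.sin(q[2])*P[:,1]+q[0],np.sin(q[2])*P[:,0]+np.cos(q[2])*P[:,1]+q[1]])-W).ravel()
    th=np.arctan2(*(W[0]-W[1])[::-1])-np.arctan2(*(P[0]-P[1])[::-1])
    r=least_squares(f,[*W[0],th]);return r.x,r.fun.reshape(-1,2)
E
python3 - <<'E'
from h import *
c=lambda L:[((u+.5)/5.75-.5+222,(v+.5)/5.75-.5+155) for u,v in L]
W=back('top0',c([(213,400),(183,185),(555,350),(538,152)]),.022)
q,r=fit([(.1,.062),(.1,-.058),(-.085,.062),(-.088,-.046)],W)
print('block',q[:2],np.degrees(q[2]),r*1e3)
pin=back('top0',c([(473,233)]),.037)[0]; print('pin',pin)
l=back('top0',c([(480,361),(630,407)]),.012); print('line',l)
d=l[0]-l[1]; th=np.arctan2(d[1],d[0]); print('dir',np.degrees(th))
n=np.array([-np.sin(th),np.cos(th)]);print('dist',(l[:,:2]-pin[:2])@n)
e=back('top0',c([(280,58),(690,178)]),.012);d=e[0]-e[1];print('edge',np.degrees(np.arctan2(d[1],d[0])),(e[:,:2]-pin[:2])@n)
R=np.array([[np.cos(q[2]),np.sin(q[2])],[-np.sin(q[2]),np.cos(q[2])]]);print('pin in block',R@(pin[:2]-q[:2]))
E
```

```text
block [ 0.50926958 -0.01415077] -261.1207736563064 [[-1.32536508 -0.60791052]
 [ 2.62341022  0.35024264]
 [-1.28798436 -1.95218054]
 [-0.01006077  2.20984842]]
pin [ 0.52293267 -0.06089724  0.037     ]
line [[ 0.4566748  -0.06650294  0.012     ]
 [ 0.43291331 -0.14684514  0.012     ]]
dir 73.52423434033778
dist [0.06194748 0.06194748]
edge 74.17037792992157 [-0.062976   -0.06556966]
pin in block [-0.04829519 -0.00628393]
```

Emit:
play_rows(deltas=[{"delta_pos":[-2.4,2.6,-0.35],"twist":[0,0,0],"jaw":7},{"delta_pos":[-2.4,2.6,-0.35],"twist":[0,0,0],"jaw":7},{"delta_pos":[-2.4,2.6,-0.35],"twist":[0,0,0],"jaw":7},{"delta_pos":[-2.4,2.6,-0.35],"twist":[0,0,0],"jaw":7},{"delta_pos":[-2.4,2.6,-0.35],"twist":[0,0,0],"jaw":7},{"delta_pos":[-2.4,2.6,-0.35],"twist":[0,0,0],"jaw":7},{"delta_pos":[-2.4,2.6,-0.35],"twist":[0,0,0],"jaw":7},{"delta_pos":[-2.4,2.6,-0.35],"twist":[0,0,0],"jaw":7},{"delta_pos":[-2.4,2.6,-0.35],"twist":[0,0,0],"jaw":7},{"delta_pos":[-2.4,2.6,-0.35],"twist":[0,0,0],"jaw":7}])

```text
time: 1.1
ee_pos: [0.3399, -0.273, 0.2714]
orientation: [-0.154, 0.988, 0.0, -0.0]
contact_force: [-0.2, -0.8, 0.7]
finger_gap: 0.07
grip_force: 0.0
```

Emit:
play_rows(deltas=[{"delta_pos":[-2.4,2.6,-0.35],"twist":[0,0,0],"jaw":7},{"delta_pos":[-2.4,2.6,-0.35],"twist":[0,0,0],"jaw":7},{"delta_pos":[-2.4,2.6,-0.35],"twist":[0,0,0],"jaw":7},{"delta_pos":[-2.4,2.6,-0.35],"twist":[0,0,0],"jaw":7},{"delta_pos":[-2.4,2.6,-0.35],"twist":[0,0,0],"jaw":7},{"delta_pos":[-2.4,2.6,-0.35],"twist":[0,0,0],"jaw":7},{"delta_pos":[-2.4,2.6,-0.35],"twist":[0,0,0],"jaw":7},{"delta_pos":[-2.4,2.6,-0.35],"twist":[0,0,0],"jaw":7},{"delta_pos":[-2.4,2.6,-0.35],"twist":[0,0,0],"jaw":7},{"delta_pos":[-2.4,2.6,-0.35],"twist":[0,0,0],"jaw":7}])

```text
time: 2.1
ee_pos: [0.4893, 0.0478, 0.3064]
orientation: [-0.154, 0.988, 0.0, -0.0]
contact_force: [0.2, -0.2, 0.4]
finger_gap: 0.0696
grip_force: 0.0
```

Emit:
play_rows(deltas=[{"delta_pos":[0,0,0],"twist":[0,0,-8.1],"jaw":7},{"delta_pos":[0,0,0],"twist":[0,0,-8.1],"jaw":7},{"delta_pos":[0,0,0],"twist":[0,0,-8.1],"jaw":7},{"delta_pos":[0,0,0],"twist":[0,0,-8.1],"jaw":7},{"delta_pos":[0,0,0],"twist":[0,0,-8.1],"jaw":7},{"delta_pos":[0,0,0],"twist":[0,0,-8.1],"jaw":7},{"delta_pos":[0,0,0],"twist":[0,0,-8.1],"jaw":7},{"delta_pos":[0,0,0],"twist":[0,0,-8.1],"jaw":7},{"delta_pos":[0,0,0],"twist":[0,0,-8.1],"jaw":7},{"delta_pos":[0,0,0],"twist":[0,0,-8.1],"jaw":7}])

```text
time: 3.1
ee_pos: [0.4888, 0.0463, 0.3061]
orientation: [0.761, -0.649, -0.0, 0.0]
contact_force: [0.2, -0.2, -0.4]
finger_gap: 0.0701
grip_force: 0.0
```

```bash
cat >> h.py <<'E'
from scipy.spatial.transform import Rotation as Ro
def st():
    s=robot.observe(); M=Ro.from_quat(s['orientation']).as_matrix()
    print('t',s['time'],'p',s['ee_pos'].round(4),'yaw',np.degrees(np.arctan2(M[1,0],M[0,0])).round(2),'z',M[:,2].round(4),'F',s['contact_force'].round(2),'T',s['torque'].round(2),'q',s['q'].round(2)); return s,M
def to(target,yaw=None):
    s,M=st(); print('tool cm',(100*M.T@(np.array(target)-s['ee_pos'])).round(2))
    if yaw is not None: print('twist(before) deg',(np.degrees(Ro.from_matrix(M.T@Ro.from_euler('z',yaw,degrees=True).as_matrix()@np.diag([1,-1,-1])).as_rotvec())).round(2))
E
python3 - <<'E'
from h import *
snap('wrist','w1'); st()
cv2.imwrite('pics/w1b.png',cv2.resize(cv2.imread('pics/w1.png'),(800,600),interpolation=cv2.INTER_CUBIC))
E
```

```text
t 3.15 p [0.4889 0.0463 0.3061] yaw -80.7 z [-9.e-04 -1.e-04 -1.e+00] F [-0.1   0.12  0.8 ] T [0.02 0.07 0.05] q [ 0.43  0.11 -0.19 -0.   -1.27 -0.26]
```

View pics/w1b.png

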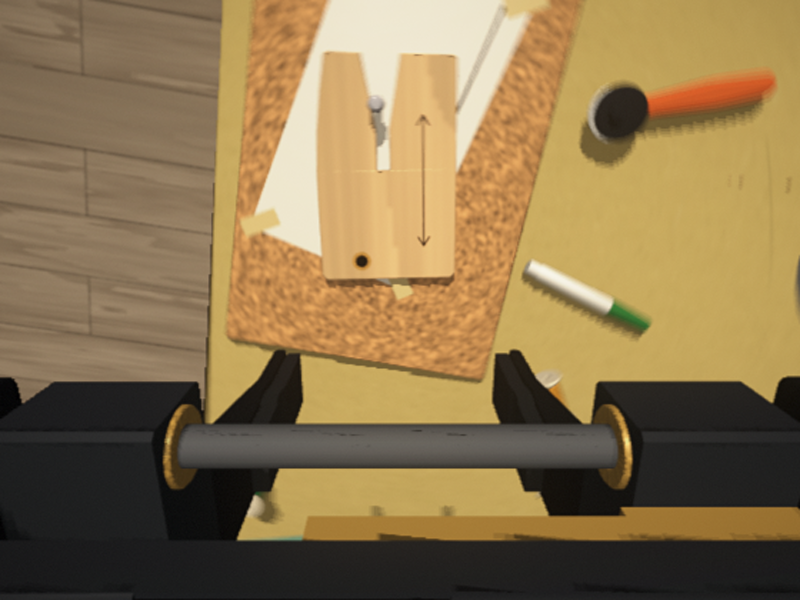

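The wrist view shows the dart, with the pin head near (376,102). The dart ends at about (378–389,170) and the block corners are at (324,278), (454,277), (456,56) and (324,52).

```bash
python3 - <<'E'
from h import *
c=lambda L:[((u+.5)*.7-.5,(v+.5)*.7-.5) for u,v in L]
W=back('w1',c([(454,276),(323,277),(456,56),(323.5,52),(378,170),(389.5,170)]),.022)
q,r=fit([(.1,.062),(.1,-.058),(-.085,.062),(-.088,-.046),(.004,-.0055),(.004,.0055)],W)
print('block',q[:2],np.degrees(q[2]),(r*1e3).round(1))
R=np.array([[np.cos(q[2]),np.sin(q[2])],[-np.sin(q[2]),np.cos(q[2])]])
pin=back('w1',c([(376,102)]),.037)[0]; print('pin',pin,'in block',R@(pin[:2]-q[:2]))
l=back('w1',c([(459,107),(501,10)]),.012); d=l[0]-l[1]; th=np.arctan2(d[1],d[0]);n=np.array([-np.sin(th),np.cos(th)]);print('line',np.degrees(th),(l[:,:2]-pin[:2])@n)
d=np.load('pics/w1.npz');print(-d['R'].T@d['t'])
im=cv2.imread('pics/w1.png')[0:205,170:390];cv2.imwrite('pics/c2.png',cv2.resize(im,None,fx=2.9,fy=2.9,interpolation=cv2.INTER_CUBIC))
h=q[:2]+R.T@[.1,.002]; print('hem',h)
b=h+R.T@[.04,0]; to([*b,.12],np.degrees(q[2])+180)
E
```

```text
block [ 0.51059817 -0.01289651] -259.934685493971 [[ 0.   0.6]
 [ 0.2  1.7]
 [-1.3 -1.9]
 [ 0.4  0.1]
 [ 0.9 -0.1]
 [-0.2 -0.5]]
pin [ 0.52324622 -0.06046416  0.037     ] in block [-0.04904605 -0.00413995]
line 76.11219365352262 [0.06437355 0.06437355]
[ 0.5025023  -0.03580269  0.45496541]
hem [0.49115189 0.08521487]
t 3.15 p [0.4889 0.0463 0.3061] yaw -80.7 z [-9.e-04 -1.e-04 -1.e+00] F [-0.1   0.12  0.8 ] T [0.02 0.07 0.05] q [ 0.43  0.11 -0.19 -0.   -1.27 -0.26]
tool cm [-7.8  -0.81 18.61]
twist(before) deg [ 0.05  0.   -0.77]
```

View pics/c2.png

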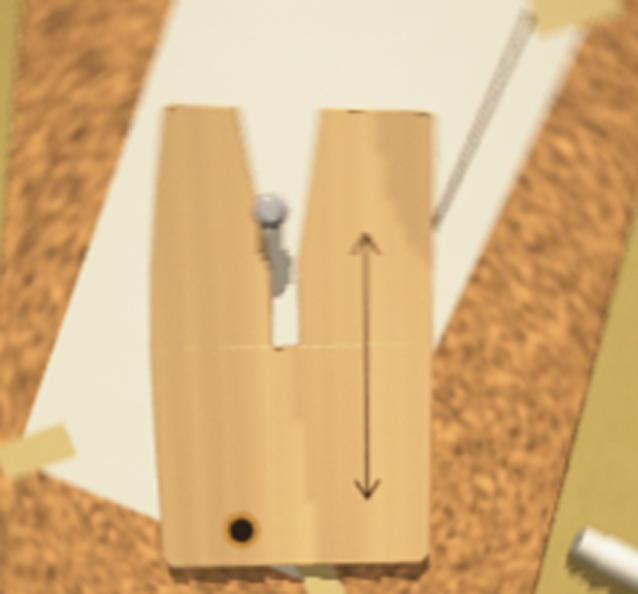

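The pin stands about 4 mm off the dart axis, towards the curved side. The slide is therefore about 49 mm, with a small shift towards the block's -y.

Emit:
play_rows(deltas=[{"delta_pos":[-3.9,-0.4,0],"twist":[0,0,0],"jaw":7},{"delta_pos":[-3.9,-0.4,0],"twist":[0,0,0],"jaw":7},{"delta_pos":[0,0,4.5],"twist":[0,0,0],"jaw":7},{"delta_pos":[0,0,4.5],"twist":[0,0,0],"jaw":7},{"delta_pos":[0,0,4.5],"twist":[0,0,0],"jaw":7},{"delta_pos":[0,0,4.5],"twist":[0,0,0],"jaw":7},{"delta_pos":[0,0,4.5],"twist":[0,0,0],"jaw":7},{"delta_pos":[0,0,3.5],"twist":[0,0,0],"jaw":7},{"delta_pos":[0,0,1.5],"twist":[0,0,0],"jaw":7},{"delta_pos":[0,0,0],"twist":[0,0,0],"jaw":7}])

```text
time: 4.15
ee_pos: [0.4839, 0.1239, 0.0293]
orientation: [0.758, -0.652, -0.001, 0.003]
contact_force: [-0.1, 0.2, -0.2]
finger_gap: 0.0699
grip_force: 0.0
```

```bash
python3 - <<'E'
from h import *
snap('wrist','w2'); st()
cv2.imwrite('pics/w2b.png',cv2.resize(cv2.imread('pics/w2.png'),(800,600),interpolation=cv2.INTER_CUBIC))
E
```

```text
t 4.2 p [0.4849 0.1244 0.0308] yaw -81.33 z [-0.0021 -0.0015 -1.    ] F [-0.56  0.07  0.58] T [ 0.03  0.07 -0.01] q [ 0.58  0.44 -0.54  0.   -0.6  -0.43]
```

View pics/w2b.png

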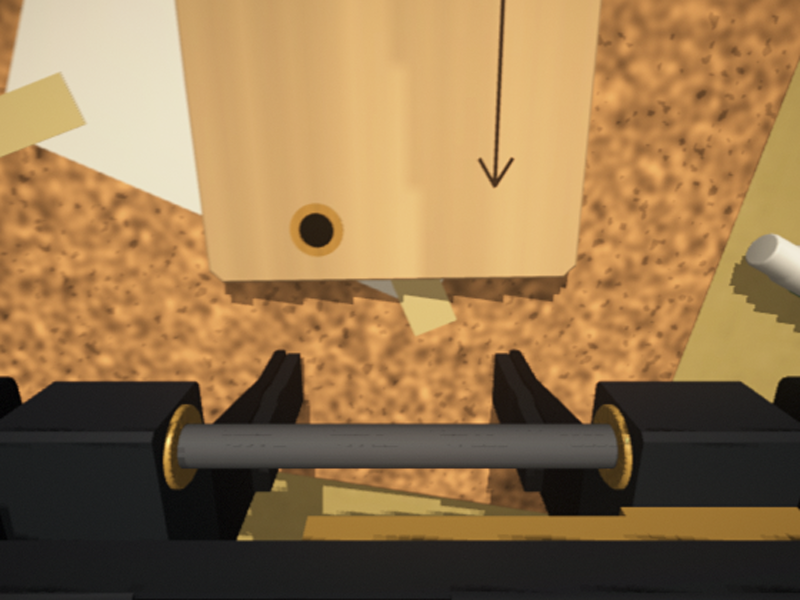

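The wrist view shows the hem from (212,280) to (575,275), so the tool needs about -0.8° of turn to lie square to it. The fingers sit inside the hem's width.

Emit:
play_rows(deltas=[{"delta_pos":[0.8,0,0],"twist":[0,0,-0.8],"jaw":7},{"delta_pos":[0.8,0,0],"twist":[0,0,0],"jaw":7},{"delta_pos":[0.8,0,0],"twist":[0,0,0],"jaw":7},{"delta_pos":[0.3,0,0],"twist":[0,0,0],"jaw":7},{"delta_pos":[0.3,0,0],"twist":[0,0,0],"jaw":7},{"delta_pos":[0.3,0,0],"twist":[0,0,0],"jaw":7},{"delta_pos":[0.3,-0.06,0],"twist":[0,0,0],"jaw":7},{"delta_pos":[0.3,-0.06,0],"twist":[0,0,0],"jaw":7},{"delta_pos":[0.3,-0.06,0],"twist":[0,0,0],"jaw":7},{"delta_pos":[0.3,-0.06,0],"twist":[0,0,0],"jaw":7}])

```text
time: 5.2
ee_pos: [0.495, 0.0805, 0.0315]
orientation: [0.764, -0.646, -0.0, 0.0]
contact_force: [-0.3, 1.6, 1.6]
finger_gap: 0.0702
grip_force: 0.8
```

```bash
python3 - <<'E'
from h import *
snap('top','t2'); st()
im=cv2.imread('pics/t2.png')[155:249,222:360]
cv2.imwrite('pics/t2c.png',cv2.resize(im,None,fx=5.75,fy=5.75,interpolation=cv2.INTER_CUBIC))
E
```

```text
t 5.25 p [0.4951 0.0802 0.0315] yaw -80.46 z [-2.e-04 -2.e-04 -1.e+00] F [ 1.23  0.16 -0.34] T [0.06 0.05 0.  ] q [ 0.48  0.44 -0.54  0.   -0.6  -0.32]
```

View pics/t2c.png

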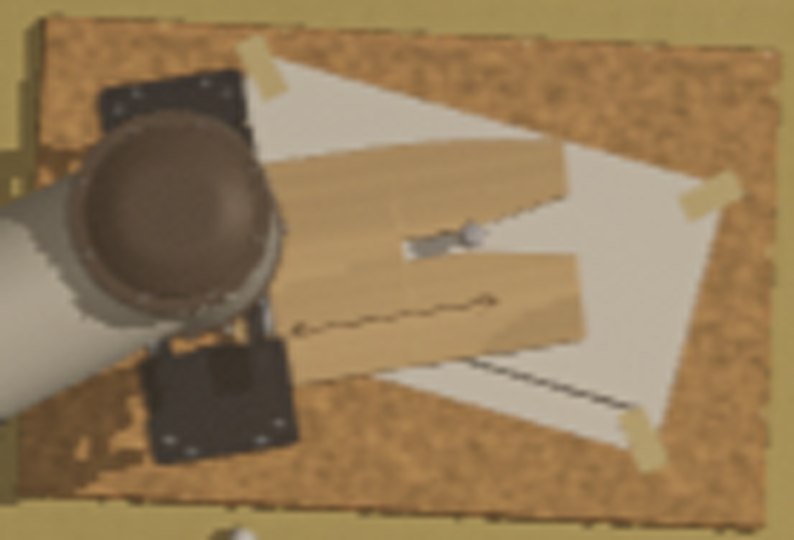

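The block has moved about 16 mm, and the pin at (473,233) is nearly on the dart axis. About 32 mm are left.

Emit:
play_rows(deltas=[{"delta_pos":[0.3,-0.03,0],"twist":[0,0,0],"jaw":7},{"delta_pos":[0.3,-0.03,0],"twist":[0,0,0],"jaw":7},{"delta_pos":[0.3,-0.03,0],"twist":[0,0,0],"jaw":7},{"delta_pos":[0.3,0,0],"twist":[0,0,0],"jaw":7},{"delta_pos":[0.3,0,0],"twist":[0,0,0],"jaw":7},{"delta_pos":[0.3,0,0],"twist":[0,0,0],"jaw":7},{"delta_pos":[0.3,0,0],"twist":[0,0,0],"jaw":7},{"delta_pos":[0.3,0,0],"twist":[0,0,0],"jaw":7}])

```text
time: 6.05
ee_pos: [0.4997, 0.0568, 0.0315]
orientation: [0.764, -0.646, -0.0, 0.0]
contact_force: [-0.2, 0.3, -1.5]
finger_gap: 0.0704
grip_force: 0.3
```

Emit:
play_rows(deltas=[{"delta_pos":[0.1,0,0],"twist":[0,0,0],"jaw":7},{"delta_pos":[0.1,0,0],"twist":[0,0,0],"jaw":7},{"delta_pos":[0.1,0,0],"twist":[0,0,0],"jaw":7}])

```text
time: 6.35
ee_pos: [0.5002, 0.0541, 0.0315]
orientation: [0.764, -0.646, -0.0, 0.0]
contact_force: [0.5, 0.6, -0.5]
finger_gap: 0.0699
grip_force: 0.3
```

```bash
python3 - <<'E'
from h import *
snap('wrist','w3'); st()
cv2.imwrite('pics/w3b.png',cv2.resize(cv2.imread('pics/w3.png')[:260],(800,371),interpolation=cv2.INTER_CUBIC))
E
```

```text
t 6.4 p [0.5003 0.054  0.0315] yaw -80.45 z [-2.e-04 -1.e-04 -1.e+00] F [0.34 0.44 0.15] T [0.02 0.09 0.01] q [ 0.43  0.44 -0.53  0.   -0.6  -0.26]
```

View pics/w3b.png

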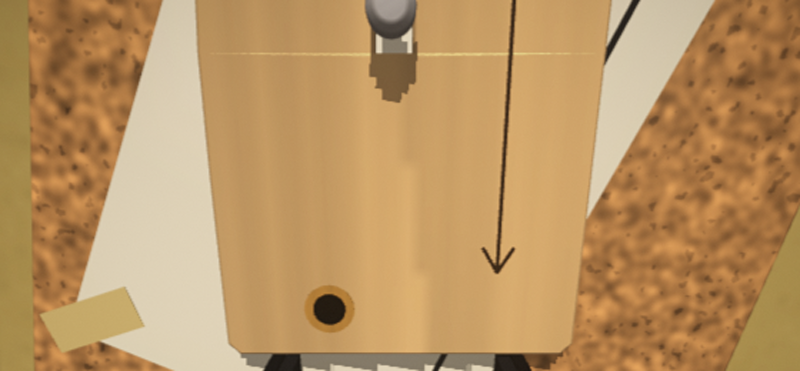

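The wrist view shows the slot end at row 53, columns 373–417. The pin is just above it and almost centred, with a few mm to go.

Emit:
play_rows(deltas=[{"delta_pos":[0.1,0,0],"twist":[0,0,0],"jaw":7},{"delta_pos":[0.1,0,0],"twist":[0,0,0],"jaw":7}])

```text
time: 6.6
ee_pos: [0.5007, 0.0522, 0.0316]
orientation: [0.764, -0.646, 0.0, -0.0]
contact_force: [-0.3, -0.1, -1.1]
finger_gap: 0.0699
grip_force: 0.3
```

Emit:
play_rows(deltas=[{"delta_pos":[0.1,0,0],"twist":[0,0,0],"jaw":7}])

```text
time: 6.7
ee_pos: [0.5008, 0.0512, 0.0315]
orientation: [0.764, -0.646, 0.0, -0.0]
contact_force: [-0.4, 1.3, -0.3]
finger_gap: 0.0703
grip_force: 0.3
```

Emit:
play_rows(deltas=[{"delta_pos":[0.1,0,0],"twist":[0,0,0],"jaw":7}])

```text
time: 6.8
ee_pos: [0.501, 0.0502, 0.0316]
orientation: [0.764, -0.646, 0.0, -0.0]
contact_force: [0.5, 1.5, -1.0]
finger_gap: 0.0696
grip_force: 0.3
```

```bash
python3 - <<'E'
from h import *
s,M=st()
snap('wrist','w4')
E
```

```text
t 6.8 p [0.501  0.0502 0.0316] yaw -80.44 z [ 0.  0. -1.] F [ 0.48  1.49 -1.03] T [0.22 0.14 0.01] q [ 0.42  0.44 -0.53  0.   -0.6  -0.26]
```

Emit:
play_rows(deltas=[{"delta_pos":[0.1,0,0],"twist":[0,0,0],"jaw":7}])

```text
time: 6.95
ee_pos: [0.5012, 0.0493, 0.0315]
orientation: [0.764, -0.646, 0.0, -0.0]
contact_force: [-0.3, 1.0, -0.2]
finger_gap: 0.07
grip_force: 0.3
```

Emit:
play_rows(deltas=[{"delta_pos":[0.1,0,0],"twist":[0,0,0],"jaw":7}])

```text
time: 7.05
ee_pos: [0.5014, 0.0486, 0.0316]
orientation: [0.763, -0.646, -0.0, -0.0]
contact_force: [-1.2, 6.0, -0.3]
finger_gap: 0.0702
grip_force: 3.1
```

```bash
python3 - <<'E'
from h import *
s,M=st()
E
```

```text
t 7.05 p [0.5014 0.0486 0.0316] yaw -80.47 z [ 4.e-04  7.e-04 -1.e+00] F [-1.21  6.03 -0.27] T [ 1.78  0.67 -0.06] q [ 0.42  0.44 -0.53 -0.   -0.6  -0.25]
```

Contact at about 6 N, where expected: the pin is at the dart's closed end. Now I turn the tool clockwise about the pin, which lies about 109.5 mm ahead of the TCP.

Emit:
play_rows(deltas=[{"delta_pos":[0,-0.38,0],"twist":[0,0,2],"jaw":7},{"delta_pos":[0,-0.38,0],"twist":[0,0,2],"jaw":7},{"delta_pos":[0,-0.38,0],"twist":[0,0,2],"jaw":7},{"delta_pos":[0,-0.38,0],"twist":[0,0,2],"jaw":7}])

```text
time: 7.45
ee_pos: [0.5164, 0.0505, 0.0316]
orientation: [0.716, -0.698, -0.0, -0.0]
contact_force: [-1.2, 3.6, -0.4]
finger_gap: 0.0696
grip_force: 1.6
```

```bash
python3 - <<'E'
from h import *
s,M=st()
print(s['ee_pos']+M@[.1095,-.002,0])
snap('top','t3')
im=cv2.imread('pics/t3.png')[155:249,222:360]
cv2.imwrite('pics/t3c.png',cv2.resize(im,None,fx=5.75,fy=5.75,interpolation=cv2.INTER_CUBIC))
E
```

```text
t 7.45 p [0.5164 0.0505 0.0316] yaw -88.55 z [-0.e+00  6.e-04 -1.e+00] F [-1.2   3.65 -0.39] T [ 0.98  0.48 -0.11] q [ 0.41  0.46 -0.5  -0.   -0.62 -0.38]
[ 0.52119537 -0.05892925  0.03150349]
```

Emit:
play_rows(deltas=[{"delta_pos":[0.01,-0.38,0],"twist":[0,0,2],"jaw":7},{"delta_pos":[0.01,-0.38,0],"twist":[0,0,2],"jaw":7},{"delta_pos":[0.01,-0.38,0],"twist":[0,0,2],"jaw":7},{"delta_pos":[0.01,-0.38,0],"twist":[0,0,2],"jaw":7}])

```text
time: 7.9
ee_pos: [0.5316, 0.05, 0.0316]
orientation: [-0.666, 0.746, 0.0, 0.0]
contact_force: [-2.2, 5.0, 0.6]
finger_gap: 0.0702
grip_force: 2.5
```

Emit:
play_rows(deltas=[{"delta_pos":[0.01,-0.38,0],"twist":[0,0,2],"jaw":7},{"delta_pos":[0.01,-0.38,0],"twist":[0,0,2],"jaw":7},{"delta_pos":[0.01,-0.19,0],"twist":[0,0,1],"jaw":7}])

```text
time: 8.2
ee_pos: [0.5413, 0.0486, 0.0316]
orientation: [-0.633, 0.775, 0.0, 0.001]
contact_force: [-1.2, 6.4, 0.0]
finger_gap: 0.0699
grip_force: 2.9
```

```bash
python3 - <<'E'
from h import *
s,M=st()
print(s['ee_pos']+M@[.1095,-.002,0])
snap('top','t4')
im=cv2.imread('pics/t4.png')[155:249,222:360]
cv2.imwrite('pics/t4c.png',cv2.resize(im,None,fx=5.75,fy=5.75,interpolation=cv2.INTER_CUBIC))
E
```

```text
t 8.2 p [0.5413 0.0486 0.0316] yaw -101.52 z [ 9.0e-04  1.6e-03 -1.0e+00] F [-1.19  6.42  0.02] T [ 1.88  0.54 -0.23] q [ 0.39  0.49 -0.43 -0.   -0.65 -0.59]
[ 0.52135922 -0.05905237  0.03139922]
```

View pics/t4c.png

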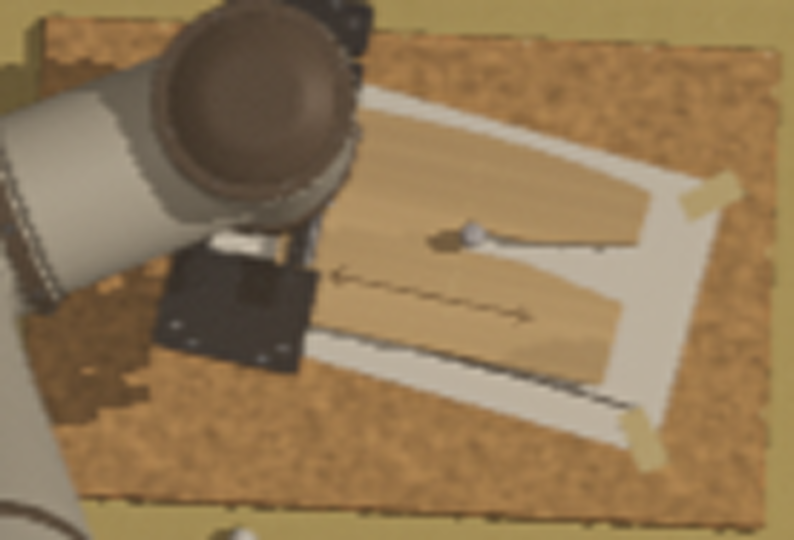

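The block is nearly round: its edge slopes about 11° in the image against about 15–16° for the line. I'll measure the line's angle by code.

```bash
cat > m.py <<'E'
from h import *
def ang(P,rob=True):
    P=np.asarray(P)[:,:2]; vx,vy,x,y=cv2.fitLine(P.astype(np.float32)*1000,cv2.DIST_HUBER,0,.01,.01).ravel()
    if vy<0: vx,vy=-vx,-vy
    n=np.array([-vy,vx]); return np.degrees(np.arctan2(vy,vx)), n, np.array([x,y])/1000, np.std((P*1000-[x,y])@n)
def edge(fn,cols,r0,slope,w,mode):
    im=cv2.imread(f'pics/{fn}.png').astype(float)[:,:,0]  # blue: white paper vs cork/wood
    out=[]
    for u in cols:
        c=r0+slope*(u-cols[0]); v=np.arange(int(c-w),int(c+w)+1); p=im[v,u]
        if mode=='line': k=(p.max()-p); k[k<.35*k.max()]=0
        else: k=np.abs(np.gradient(p)); k[k<.4*k.max()]=0
        out.append((u,(k*v).sum()/k.sum()))
    return out
E
python3 - <<'E'
from m import *
n=lambda u,v:(round((u+.5)/5.75-.5+222),(v+.5)/5.75-.5+155)
pin=np.array([.5213,-.0590])
for fn in ['top0','t2','t4']:
    for nm,(a,b,m,w) in dict(top=((420,98),(670,171),'e',3),bot=((450,396),(610,442),'e',3),line=((500,367),(625,406),'line',3)).items():
        (u0,v0),(u1,v1)=n(*a),n(*b)
        if nm=='bot' and fn=='t4': (u0,v0)=n(330,364)
        A=ang(back(fn,edge(fn,range(u0,u1+1),v0,(v1-v0)/(u1-u0),w,m),.012))
        print(fn,nm,round(A[0],2),'dist to pin mm',round(1e3*(A[2]-pin)@A[1],1),'sd',round(A[3],2))
E
```

```text
top0 top 74.59 dist to pin mm -66.8 sd 0.4
top0 bot 74.55 dist to pin mm 83.7 sd 0.55
top0 line 68.6 dist to pin mm 52.9 sd 1.93
t2 top 74.67 dist to pin mm -66.6 sd 1.21
t2 bot 74.59 dist to pin mm 83.7 sd 0.51
t2 line 72.61 dist to pin mm 59.7 sd 2.29
t4 top 74.53 dist to pin mm -66.8 sd 0.78
t4 bot 74.58 dist to pin mm 83.7 sd 0.55
t4 line 71.6 dist to pin mm 53.3 sd 2.43
```

The sheet's angle is 74.57°, from edges that agree and give a 150 mm width. The tool implies the block is at 78.5°, so 3.9° are left.

Emit:
play_rows(deltas=[{"delta_pos":[0.01,-0.25,0],"twist":[0,0,1.3],"jaw":7},{"delta_pos":[0.01,-0.25,0],"twist":[0,0,1.3],"jaw":7},{"delta_pos":[0.01,-0.25,0],"twist":[0,0,1.3],"jaw":7},{"delta_pos":[0,0,0],"twist":[0,0,0],"jaw":7}])

```text
time: 8.65
ee_pos: [0.549, 0.047, 0.0317]
orientation: [-0.606, 0.795, 0.0, 0.002]
contact_force: [-0.4, 6.7, 0.3]
finger_gap: 0.0696
grip_force: 3.0
```

```bash
python3 - <<'E'
from h import *
s,M=st()
print(s['ee_pos']+M@[.1095,-.002,0])
snap('top','t5');snap('wrist','w5')
im=cv2.imread('pics/w5.png')
a=cv2.resize(im[:260],(790,367),interpolation=cv2.INTER_CUBIC)
b=cv2.resize(cv2.imread('pics/t5.png')[170:240,270:350],None,fx=3.2,fy=3.2,interpolation=cv2.INTER_CUBIC)
out=np.zeros((600,790,3),np.uint8);out[:367]=a;out[370:370+b.shape[0],:b.shape[1]]=b
cv2.imwrite('pics/v5.png',out)
E
```

```text
t 8.65 p [0.549  0.047  0.0317] yaw -105.4 z [ 0.0021  0.0022 -1.    ] F [-0.44  6.66  0.29] T [ 1.96  0.29 -0.27] q [ 0.38  0.5  -0.42 -0.   -0.66 -0.65]
[ 0.52181005 -0.05908916  0.03136306]
```

Emit:
play_rows(deltas=[{"delta_pos":[-0.3,0,0],"twist":[0,0,0],"jaw":7},{"delta_pos":[-1.2,0,0],"twist":[0,0,0],"jaw":7},{"delta_pos":[-1.5,0,0],"twist":[0,0,0],"jaw":7},{"delta_pos":[0,0,-4.5],"twist":[0,0,0],"jaw":7},{"delta_pos":[0,0,-4.5],"twist":[0,0,0],"jaw":7},{"delta_pos":[0,0,-4.5],"twist":[0,0,0],"jaw":7},{"delta_pos":[0,0,-4.5],"twist":[0,0,0],"jaw":7},{"delta_pos":[4.5,0,0],"twist":[0,0,0],"jaw":7},{"delta_pos":[4.5,0,0],"twist":[0,0,0],"jaw":7},{"delta_pos":[0,0,0],"twist":[0,0,0],"jaw":7}])

```text
time: 9.75
ee_pos: [0.5308, -0.0147, 0.2122]
orientation: [-0.605, 0.796, 0.0, -0.0]
contact_force: [-0.7, 0.4, -0.4]
finger_gap: 0.0701
grip_force: 0.0
```

```bash
python3 - <<'E'
from h import *
st(); snap('wrist','w6')
im=cv2.imread('pics/w6.png')[:300,100:460]
cv2.imwrite('pics/v6.png',cv2.resize(im,None,fx=2,fy=2,interpolation=cv2.INTER_CUBIC))
p=np.array([.5218,-.0591]);th=np.radians(74.57);R=np.array([[np.cos(th),-np.sin(th)],[np.sin(th),np.cos(th)]])
f=lambda L,z:proj('w6',[[*(p+R@np.array(q)),z] for q in L]).round(1)
print('expected block corners in v6',(f([(.1,.062),(.1,-.058),(-.085,.062),(-.088,-.046),(.004,0),(0,0)],.022)-[100,0])*2)
E
```

```text
t 9.75 p [ 0.5308 -0.0147  0.2122] yaw -105.55 z [-5.e-04 -3.e-04 -1.e+00] F [-0.66  0.37 -0.35] T [0.05 0.06 0.03] q [ 0.28  0.25 -0.26  0.   -1.07 -0.55]
expected block corners in v6 [[467.6 466.4]
 [241.2 466.8]
 [487.2  83.6]
 [246.4  76.6]
 [350.  283.8]
 [350.  275.4]]
```

View pics/v6.png

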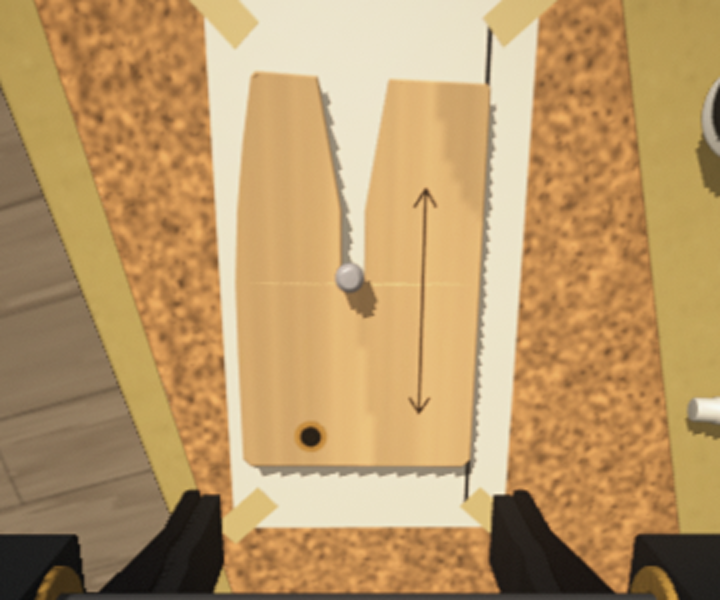

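The block lies along the line with the pin (349,276) at the dart's end. Its corners are at (468,466), (243,463), (489,84) and (252,73). The line emerges at (488,30–84) and (466,463–500). I'll quantify the residual.

```bash
python3 - <<'E'
from h import *
im=cv2.imread('pics/w6.png').astype(float); g=im[:,:,0]; G=im.sum(2)
def fitp(P):
    P=P[:,:2]; vx,vy,x,y=cv2.fitLine((P*1000).astype(np.float32),cv2.DIST_HUBER,0,.01,.01).ravel()
    if vy<0: vx,vy=-vx,-vy
    return np.degrees(np.arctan2(vy,vx)), np.array([-vy,vx]), np.array([x,y])/1000
# line dark centre+edges, rows
def dark(rows,c,w=8):
    o=[]
    for v in rows:
        u=np.arange(c-w,c+w+1); p=G[v,u]; k=np.median(p)-p; k[k<.3*k.max()]=0; o.append(((k*u).sum()/k.sum(),v,k.sum()/k.max()))
    return np.array(o)
a=dark(range(16,38,2),344); b=dark(range(236,246,2),333)
print(a[:,[0,2]].round(1).tolist(),b[:,[0,2]].round(1).tolist())
L=back('w6',np.r_[a,b][:,:2],.012); al,n,c=fitp(L)
pin=back('w6',[(349/2+100-.25,276/2-.25)],.037)[0,:2]
print('line',al,'dist from pin',(c-pin)@n*1e3,'pin',pin)
# block straight edge: light wood -> shadow/line; use saturation (wood red-blue)
S=im[:,:,2]-im[:,:,0]
for z in (.022,):
    e=[]
    for v in range(55,225,5):
        u0=int(344.3-(v-42)*(344.3-334)/(232-42)); u=np.arange(u0-7,u0+8); d=-np.gradient(G[v,u]); d[d<.5*d.max()]=0
        d[np.abs(np.arange(15)-np.argmax(d))>2]=0; e.append(((d*u).sum()/d.sum(),v))
    E=back('w6',e,z); ae,ne,ce=fitp(E); print('block edge',ae,'edge offset from line centre at',[(round(float((p[:2]-c)@n*1e3),2)) for p in E[::4]])
# hem
h=[]
for u in range(228,330,4):
    v=np.arange(224,242); d=-np.gradient(G[v,u]); h.append((u,v[np.argmax(d)]))
H=back('w6',h,.022); ah,_,_=fitp(H); print('hem perp angle',ah-90,ah+90)
cw=np.array([np.cos(np.radians(al)),np.sin(np.radians(al))]); print('hem x from pin',np.mean((H[:,:2]-pin)@cw)*1e3)
E
```

```text
[[344.5, 1.9], [344.5, 2.0], [344.2, 2.2], [344.1, 2.2], [344.1, 2.1], [344.0, 2.1], [344.0, 2.0], [343.9, 2.0], [343.8, 2.0], [343.6, 1.8], [343.3, 2.2]] [[333.1, 2.2], [333.0, 1.9], [333.0, 1.8], [332.9, 1.8], [332.6, 1.6]]
line 74.51276 dist from pin 63.79347046667989 pin [ 0.52188383 -0.06085139]
block edge 74.41922 edge offset from line centre at [-0.82, -0.79, -0.82, -0.76, -0.68, -1.05, -1.36, -1.35, -1.33]
hem perp angle 74.49295 254.49295
hem x from pin 100.19142002772087
```

The block's angle is within 0.2° of the line, its edge within about 0.5 mm of it, and the hem is 100.2 mm from the pin. The arm is clear, so I'm handing in.

```bash
python3 -c "
from cell import workorder
print(workorder.finish_job())"
```

```text
the job is handed in; nothing more can be done
None
```

The job is handed in: I slid the block onto the pin first, then turned it about the pin. By the last camera measurement its straight edge lies within about 0.5 mm and 0.2° of the ruled line, with the pin at the dart's closed end, and the arm touched nothing else.

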